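# Hang the instrument basket on the spring-balanced arm

### The job

Pick up the small wire basket by its handle, slide its stem into the fork of the spring-balanced swing arm and lower its collar into the cup. Keep hold and let the arm sink slowly with the basket, no faster than about 5 cm/s, and let go only once the arm carries the whole weight, so that it neither drops nor springs up. Do not press the arm hard or down to its stop, and leave the other things alone.

Things in the scene. Friction and masses are not known exactly. Their poses are not given: they have to be found in the camera images.
- basket: loose steel wire basket 120 x 84 x 35 mm; upright 10 mm stem in its middle with a flat collar (28 mm dia., 85 to 95 mm over the underside) and above it a round grey handle with black rings (22 mm dia., 95 to 142 mm). Mass unknown, 0.27 to 0.83 kg, centred on the stem. Origin: centre of the underside; x along the long side, z up the stem
- handle (a point): middle of the basket's handle, on the stem's axis, 120 mm over the basket's underside; grip it from above; the collar's top is 25 mm below this point
- collar (a point): centre of the collar's flat underside, on the stem's axis, 85 mm over the basket's underside; this is the face that rests in the cup
- cup (a point): centre of the seat, on the top face of the level fork plate; about 0.26 m up when the arm is up. The 15 mm slot opens in -x, flared mouth 39 mm away; +x points back to the post. A wall 8 mm high, inner radius 18 mm, rings the seat, open at the slot: the stem enters along +x with the collar over 8 mm above the plate, then is lowered
- balance_arm (a joint): sink of the arm, rad: 0 up (empty), lower stop 0.75. Parallel 200 mm links rise 0.36 rad toward the fork at 0, so the cup sinks on an arc: first up to 13 mm away from the post, then back; 140 mm down in all. Sinking starts at about 1 N on the cup, then takes some 57 N per metre; little damping. A basket rests at 0.1 to 0.65 by its weight; let go elsewhere it jumps
- kidney_dish: steel kidney dish 95 x 202 x 34 mm with instruments in it, loose; a bystander; origin: centre of its underside
- gallipot: small steel bowl, 79 mm dia., 40 mm high, loose; a bystander; origin: centre of its underside
- fork: the fork at the end of the arm, whose upright post stands 0.31 m behind the cup; the arm swings about the post with slight friction (0.12 N m) and stays where left. Steel plate 7 mm thick and the white bracket that bears it, 72 mm behind (+x) cup and 38 mm high. Origin on the bracket's lower pin, 85 mm behind and 6 mm below cup; same axes
There are look-alikes about, which are no part of the job. What is shaped like the basket but purple is not meant.

How it is judged:
By the outcome, as a careful person would: the job done as asked, in the order asked, and still so for the second after the job is handed in, with the robot touching nothing.
It also fails if it takes over 64 s, if anything falls off the work surface, if the arm or the gripper's body presses on something with over 40 N, if the wrist force passes 120 N, or if a joint passes its speed limit or range.

### The arm

A 7-joint arm with a two-finger parallel gripper is mounted at the origin on a cart in front of the work surface, level with it; the furniture and walls round the work are solid. World frame = base frame: x ahead of the robot, y to its left, z up, the work surface at z = 0. Lengths are in m, angles in rad, forces in N, time in s.
With the tool pointing down it reaches from about 0.425 to 0.925 m from the base axis. Payload 6.8 kg.
Tool frame: the origin (TCP) lies midway between the tips of the shut fingers; the grasp point (between the pads) lies 19 mm behind it (bot.pinch_z is the distance from the TCP to the grasp point, in m); x points along the fingers, y is the direction in which the jaws open and shut, and the axes are right-handed (so a half turn about x gives the same grasp; the last joint's range is limited). The gripper opens to 85 mm and grips with 20 to 120 N. Pads are 22 mm wide; open, the fingers measure 114 mm over their backs; the gripper's body (76 mm by 85 mm) begins 54 mm behind the grasp point. The pads swing forward as they close: fully open they stand 13 mm farther back than shut.
Start: joints at [1.133, 0.477, 0.022, 1.555, -0.011, 1.109, -0.083], TCP at [0.219, -0.639, 0.231] pointing down, gripper open.
Joint ranges: [-2.96, 2.96], [-0.34, 2.1], [-1.41, 1.46], [0.24, 2.44], [-1.37, 4.51], [0.17, 1.92], [-2.96, 2.96]. Speed limits (rad/s): [2.39, 2.39, 3.14, 3.14, 3.14, 3.14, 3.14].

### API

Orientations are given as a unit quaternion [w, x, y, z].
In Python, from station import bot gives the robot as it stands. The module is installed in compiled form; this text tells all that it offers.
- The arm moves only by the tool step_arm, never from a script. Its argument "plan" is a list of rows, each a list of 6 numbers: the shift along the tool's x, y, z in units of 40 mm (1.0 is 40 mm), then the turn, a rotation vector about the tool's x, y, z in units of 360 degrees (1.0 is 360 degrees). In form: [[dx, dy, dz, ax, ay, az], ...]. A call has 1 to 8 rows; each row shifts and turns the commanded pose from where the row before left it, along the tool's axes as they then stand; what a row does not reach is not made up. A row lasts 1/8 s, in which the tool goes at most 62.5 mm and 10.7 degrees, less where a joint would pass 70% of its speed; a pose out of reach is approached as far as the arm can. A call with a number of a shift or a turn outside -1 to 1 is refused whole. A call with a gripper value outside its range is refused whole. "fingers" is the closure, from -1 (fully open) to 1 (shut), set as the call begins (left out, the last holds). The fingers move at their own pace and stop on an object; "force" is the grip in N (left out, the last holds). Time passes only in rows, so rows that do not move let the fingers close. It gives the time, the measured TCP pose, the force and the opening at its end, in the units of the state.
- bot.get_obs(): the state, without advancing time (a new reading comes with each control period).
- bot.read_camera(name): name is "side" or "top" or "wrist"; returns (picture, depth): 420x560x3 uint8, red, green, blue; 420x560 float32, m along the optical axis (not along the pixel's ray), 0 where there is no reading.
- bot.camera_model(name): a dict with "mtx" (3x3 intrinsics, pixels), "origin" and "rotation" of the camera in the world; the wrist camera has in their place "T_tool_cam" (4x4, takes a point from camera to tool coordinates, whose origin is the TCP and whose axes are the tool frame's). Camera axes: x right, y up, looking along -z (the intrinsics and any distortion apply to the point x, -y, -z); pixel columns grow to the right and rows downward; lengths in m; the calibration is good to about 2 mm. A picture is of the moment at which its call begins: read the wrist's pose just before it. camera_model takes no time and is no camera call.
- bot.hand_in(): hands the job in, once; it reports no verdict.
The state is a dict: "t": time; "q": joint angles; "joint_vel": joint speeds; "joint_torque": joint torques, N m; "eef_pos": TCP position; "tool_rot": TCP orientation; "contact_force": force on the tool from outside, world axes, zero at the start; "torque": the same for the moment, N m; "gripper_width": opening from 0.0 (shut) to 1.0 (fully open).
Only numpy, scipy, OpenCV 4.12 (cv2) and the standard library are available. Lean on these libraries where they do the work, as an engineer would, in place of code of your own. Each camera call takes 0.05 s, during which the arm holds its last target.

## Working session

There is one attempt and no reset: what is moved stays moved. The work goes in short steps, Python scripts to look and compute and a tool call to move; the robot and the scene stay as the last step left them, time stands still between calls to the robot, and variables do not carry over. Pictures are saved under pics/ and viewed, and the job is handed in when it is done.

Besides the shell and the picture viewer there is one more tool, called after "Emit:" as name(argument=value, ...), one argument or row to a line, values as JSON. step_arm: Moves the arm, as the interface text tells. Shifts and turns lie within -1 to 1; 1 stands for 40 mm of shift or 360 degrees of turn. Its arguments: {"type":"object","properties":{"plan":{"type":"array"},"fingers":{"type":"number"},"force":{"type":"number"}},"required":["plan"]}

```bash
mkdir -p pics; ls
python3 - <<'E'
from station import bot
import cv2, numpy as np
o=bot.get_obs()
for k,v in o.items(): print(k,np.round(v,4))
print(bot.pinch_z)
for n in ["side","top","wrist"]:
    m=bot.camera_model(n); print(n,m)
for n in ["side","top"]:
    p,d=bot.read_camera(n); cv2.imwrite(f"pics/{n}0.png",p[:,:,::-1]); np.save(f"pics/{n}0_d.npy",d);
E
```

```text
pics
t 0.0
q [ 1.1329  0.4778  0.0223  1.5565 -0.0115  1.1093 -0.0831]
joint_vel [-0.0001  0.0001  0.0015  0.001  -0.0025 -0.0013 -0.0002]
joint_torque [-9.00000e-04 -5.96452e+01  1.60730e+00 -2.81193e+01  1.23000e-02
  9.30000e-03  0.00000e+00]
eef_pos [ 0.2184 -0.638   0.2303]
tool_rot [-0.1154 -0.6974 -0.1167  0.6977]
contact_force [-0.9244 -0.7368 -0.2713]
torque [-0.0121  0.013   0.0078]
gripper_width 0.9979
0.0187
side {'mtx': array([[468.01502332,   0.        , 266.90394104],
       [  0.        , 468.01502332, 214.85397031],
       [  0.        ,   0.        ,   1.        ]]), 'origin': array([-0.21211385,  0.69040812,  1.04440445]), 'rotation': array([-0.34088007, -0.17038965,  0.41733749,  0.82498337])}
top {'mtx': array([[388.33095714,   0.        , 281.33709353],
       [  0.        , 388.33095714, 220.64225826],
       [  0.        ,   0.        ,   1.        ]]), 'origin': array([ 0.45267343, -0.17150223,  1.33079063]), 'rotation': array([ 0.71174393,  0.05127867, -0.04184694, -0.69931388])}
wrist {'mtx': array([[294.91018457,   0.        , 282.3751071 ],
       [  0.        , 294.91018457, 208.01858034],
       [  0.        ,   0.        ,   1.        ]]), 'T_tool_cam': array([[-1.00258329e-04,  3.24716449e-01, -9.45811407e-01,
        -1.42725174e-01],
       [ 9.99999830e-01, -5.10150058e-04, -2.81147410e-04,
         1.34532703e-03],
       [-5.73798933e-04, -9.45811275e-01, -3.24716343e-01,
        -8.48613727e-02],
       [ 0.00000000e+00,  0.00000000e+00,  0.00000000e+00,
         1.00000000e+00]])}
```

View pics/side0.png

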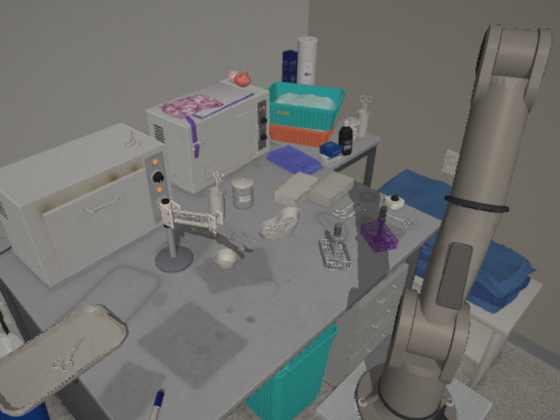

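View pics/top0.png

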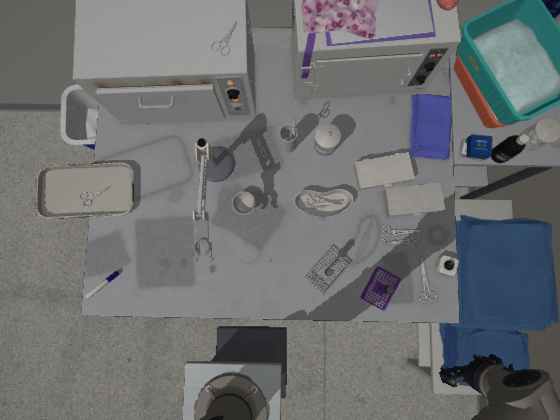

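```bash
cat > h.py <<'E'
import numpy as np, cv2
from scipy.spatial.transform import Rotation as R
from station import bot
def RR(q): return R.from_quat([q[1],q[2],q[3],q[0]])
def cam(n,obs=None):
    m=bot.camera_model(n)
    if n=="wrist":
        T=m['T_tool_cam']; Rt=RR(obs['tool_rot']).as_matrix()
        return m['mtx'],np.array(obs['eef_pos'])+Rt@T[:3,3],Rt@T[:3,:3]
    r=m['rotation']
    return m['mtx'],m['origin'],RR(r).as_matrix()
def ray(c,u,v):
    K,o,Rm=c
    d=np.array([(u-K[0,2])/K[0,0],-(v-K[1,2])/K[1,1],-1.])
    return o,Rm@d   # multiply by depth
def onz(c,u,v,z):
    o,d=ray(c,u,v); return o+d*(z-o[2])/d[2]
def atd(c,u,v,dep):
    o,d=ray(c,u,v); return o+d*dep
def proj(c,p):
    K,o,Rm=c; q=Rm.T@(np.asarray(p)-o); return np.array([K[0,0]*q[0]/-q[2]+K[0,2],K[1,1]*(-q[1])/-q[2]+K[1,2]])
def tri(c1,uv1,c2,uv2):
    o1,d1=ray(c1,*uv1);o2,d2=ray(c2,*uv2); d1=d1/np.linalg.norm(d1);d2=d2/np.linalg.norm(d2)
    A=np.stack([d1,-d2],1); s=np.linalg.lstsq(A,o2-o1,rcond=None)[0]
    a=o1+s[0]*d1;b=o2+s[1]*d2; return (a+b)/2,np.linalg.norm(a-b)
E
python3 - <<'E'
import cv2
s=cv2.imread('pics/side0.png'); t=cv2.imread('pics/top0.png')
def crop(im,x,y,w,h,f,n): cv2.imwrite(n,cv2.resize(im[y:y+h,x:x+w],None,fx=f,fy=f,interpolation=cv2.INTER_CUBIC))
crop(t,180,130,130,140,5,'pics/t_arm.png'); crop(t,290,170,160,140,5,'pics/t_bas.png')
crop(s,150,160,130,120,5,'pics/s_arm.png'); crop(s,290,180,140,110,5,'pics/s_bas.png')
E
```

```text
(no output)
```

View pics/t_arm.png

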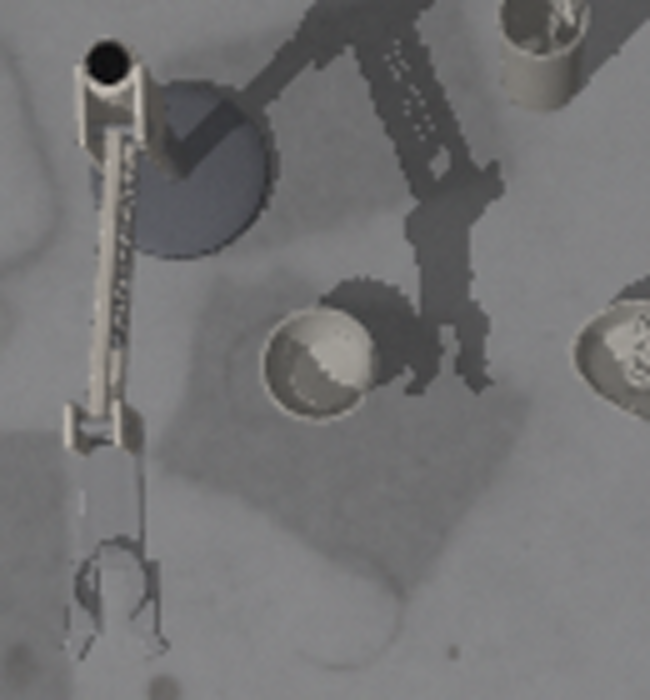

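View pics/t_bas.png

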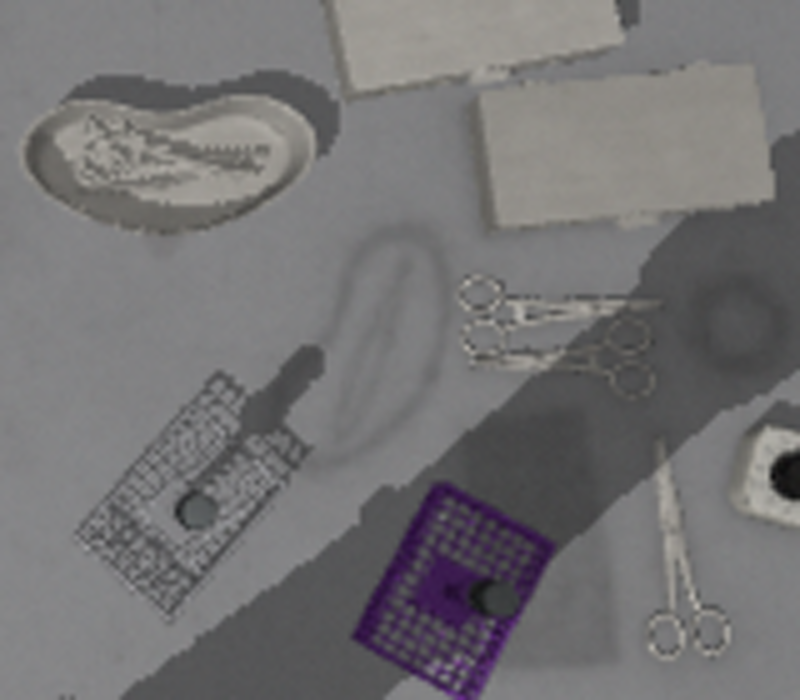

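View pics/s_arm.png

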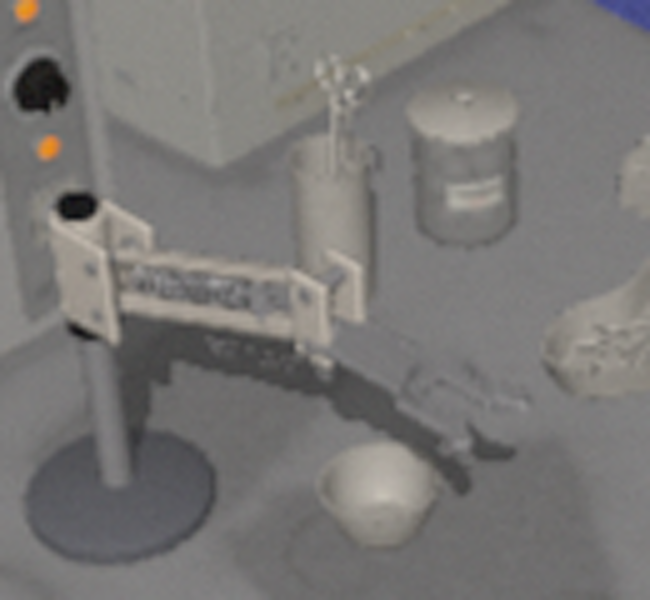

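View pics/s_bas.png

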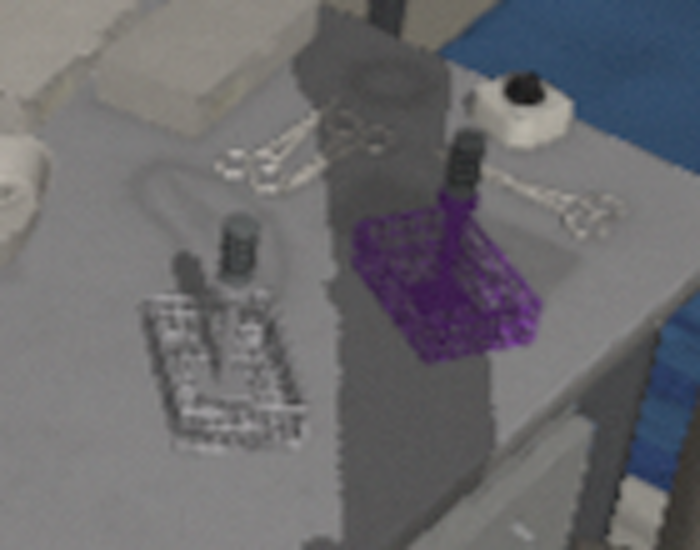

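Run:
```python
from h import *
T=cam('top');S=cam('side'); dt=np.load('pics/top0_d.npy'); ds=np.load('pics/side0_d.npy')
def tt(u,v): return u/5
p,e=tri(T,(290+195/5,170+509/5),S,(290+240/5,180+220/5)); print('handle top',p,e)
print('handle top d',atd(T,329,272,dt[272,329]), 'z=.142',onz(T,329,271.8,.142), 'side',onz(S,338,224,.142))
p,e=tri(T,(180+118/5,130+592/5),S,(150+440/5,160+390/5)); print('cup',p,e)
c=[onz(T,290+a/5,170+b/5,.035) for a,b in [(220,372),(80,535),(172,618),(312,452)]]
for x in c: print(x)
cm=np.mean(c,0);print('center',cm); 
d=(c[0]-c[1]+c[3]-c[2]);print('yaw',np.degrees(np.arctan2(d[1],d[0])),np.linalg.norm(c[0]-c[1]),np.linalg.norm(c[1]-c[2]))
# post top, bracket top
for z in (.25,.26,.27):
  a=onz(T,180+97/5,130+430/5,z+.03); b=onz(T,180+118/5,130+592/5,z); print(z,a,b,np.degrees(np.arctan2(*(a-b)[[1,0]])))
for uv in [(108,62)]:
  u,v=180+uv[0]/5,130+uv[1]/5; print('post',atd(T,u,v,dt[int(v),int(u)]))
# depth points of bracket region
v,u=np.mgrid[205:222,192:206]
pts=np.array([atd(T,x,y,dt[y,x]) for x,y in zip(u.ravel(),v.ravel())]); k=pts[:,2]>.2; print('bracket',pts[k].min(0),pts[k].max(0),pts[k].mean(0))
v,u=np.mgrid[225:265,190:216]
pts=np.array([atd(T,x,y,dt[y,x]) for x,y in zip(u.ravel(),v.ravel())]); k=pts[:,2]>.2; print('fork',k.sum()); 
if k.sum(): print(pts[k].min(0),pts[k].max(0),pts[k].mean(0), np.percentile(pts[k][:,2],[10,50,90]))
```

```text
handle top [ 0.45485868 -0.30234893  0.14305612] 0.003273103543970003
handle top d [ 0.45557811 -0.30170983  0.13992053] z=.142 [ 0.45617404 -0.30148108  0.142     ] side [ 0.45440182 -0.30459847  0.142     ]
cup [0.51543442 0.05927798 0.25899203] 0.004822325377599278
[ 0.54736827 -0.32961415  0.035     ]
[ 0.43807766 -0.23743413  0.035     ]
[ 0.38530933 -0.29827855  0.035     ]
[ 0.49537375 -0.39051646  0.035     ]
center [ 0.46653225 -0.31396082  0.035     ]
yaw -40.054706237912704 0.1429741016417404 0.08053905918153641
0.25 [0.60090906 0.0686665  0.28      ] [0.51412146 0.05956262 0.25      ] 5.988336670912137
0.26 [0.59949835 0.0663809  0.29      ] [0.51355291 0.05742469 0.26      ] 5.949208623896773
0.27 [0.59808765 0.0640953  0.3       ] [0.51298436 0.05528677 0.27      ] 5.909300440036222
post [0.82203847 0.08034578 0.24458427]
bracket [ 0.45267343 -0.17150223  0.24555909] [0.63738598 0.08633163 1.33079063] [0.60564854 0.06681774 0.28795193]
fork 464
[ 0.45267343 -0.17150223  0.25322946] [0.57856465 0.08788199 1.33079063] [0.5291555  0.05898049 0.27346229] [0.25865998 0.26139137 0.2668339 ]
```

Run:
```python
from h import *
o=bot.get_obs(); M=RR(o['tool_rot']).as_matrix(); print(np.round(M,3)); print(o['eef_pos'])
ty=M[:,1]; print('tool y heading',np.degrees(np.arctan2(ty[1],ty[0])))
T=cam('top')
print('gallipot',onz(T,244,202,.04)); print('kidney',onz(T,324,200,.034))
p=np.array([.455,-.303,.21])
print('delta tool', M.T@(p-o['eef_pos']))
```

```text
[[-0.001  0.324 -0.946]
 [ 0.002 -0.946 -0.324]
 [-1.    -0.002  0.   ]]
[ 0.21842937 -0.63812286  0.23040912]
tool y heading -71.10593104051507
gallipot [ 0.6850469  -0.02534657  0.04      ]
kidney [ 0.69740356 -0.29582     0.034     ]
delta tool [ 0.02077591 -0.2404257  -0.33234525]
```

Emit:
step_arm(
  plan=[
    [0,0,0,0.02,0,0],
    [0,0,0,0.019,0,0],
    [0,-1,-0.85,0,0,0],
    [0,-1,-0.85,0,0,0],
    [0,-1,-0.85,0,0,0],
    [0,-1,-0.85,0,0,0],
    [0,-1,-0.85,0,0,0],
    [0,-1,-0.85,0,0,0],
  ],
  fingers=-1,
  force=60,
)

```text
t: 1.1
eef_pos: [0.4021, -0.3806, 0.2311]
tool_rot: [-0.03, -0.706, -0.03, 0.707]
contact_force: [0.6, -0.6, -0.0]
gripper_width: 0.998
```

Emit:
step_arm(
  plan=[
    [0.2,-0.9,-0.7,0,0,0],
    [0.2,-0.8,-0.7,0,0,0],
    [0,0,0,0,0,0],
    [0,0,0,0,0,0],
  ],
)

```text
t: 1.6
eef_pos: [0.4511, -0.3101, 0.2151]
tool_rot: [-0.03, -0.706, -0.03, 0.707]
contact_force: [-0.0, -1.1, 0.5]
gripper_width: 1.0
```

Run:
```python
from h import *
o=bot.get_obs(); p,d=bot.read_camera('wrist'); print(o['t'],o['eef_pos'],o['contact_force'],o['joint_vel'].max() if hasattr(o['joint_vel'],'max') else '')
M=RR(o['tool_rot']).as_matrix();print(np.degrees(np.arctan2(M[1,1],M[0,1])))
cv2.imwrite('pics/w1.png',p[:,:,::-1]); np.save('pics/w1_d.npy',d)
import pickle; pickle.dump(o,open('pics/w1.pkl','wb'))
```

```text
1.6 [ 0.45109038 -0.31014695  0.21507255] [-0.03891821 -1.14527235  0.46541819] 0.019828607742784214
-85.15460297944138
```

View pics/w1.png

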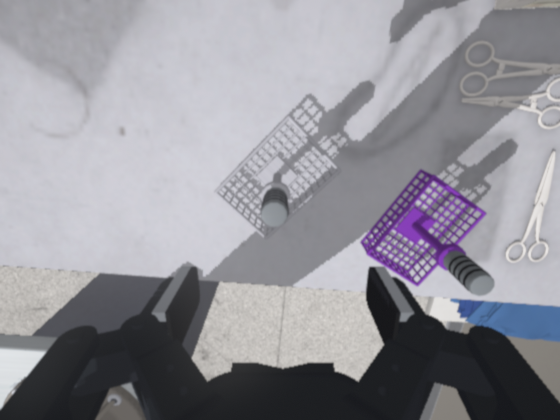

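Run:
```python
from h import *
import pickle
o=pickle.load(open('pics/w1.pkl','rb'));d=np.load('pics/w1_d.npy');p=cv2.imread('pics/w1.png');c=cam('wrist',o)
v,u=np.mgrid[170:240,250:300]
pts=np.array([atd(c,x,y,d[y,x]) for x,y in zip(u.ravel(),v.ravel())])
k=(pts[:,2]>.136)&(pts[:,2]<.15); print(k.sum(),np.median(pts[k],0),(pts[k].min(0)+pts[k].max(0))/2,np.ptp(pts[k],0)); print(u.ravel()[k].mean(),v.ravel()[k].mean())
k=(pts[:,2]>.08)&(pts[:,2]<.095); print(k.sum(),(pts[k].min(0)+pts[k].max(0))/2,np.ptp(pts[k],0))
q=(np.median(pts[(pts[:,2]>.136)&(pts[:,2]<.15)],0))
print('tool delta mm',RR(o['tool_rot']).as_matrix().T@(q-o['eef_pos'])*1000)
cv2.imwrite('pics/w1c.png',cv2.resize(p[160:240,230:330],None,fx=7,fy=7))
```

```text
586 [ 0.45750629 -0.30407634  0.14178425] [ 0.45644858 -0.30415781  0.14007052] [0.02110347 0.02114666 0.00810524]
273.8327645051194 212.90443686006827
137 [ 0.46052397 -0.30402738  0.09023293] [0.0183679  0.02653995 0.00951652]
tool delta mm [73.28192643 -5.51265182 -6.96859113]
```

View pics/w1c.png

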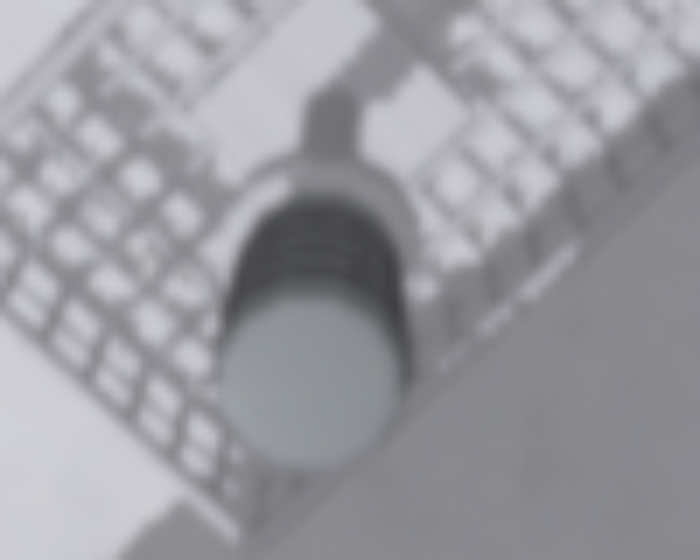

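Emit:
step_arm(
  plan=[
    [0,-0.14,-0.15,0,0,0],
    [0.5,0,0,0,0,0],
    [0.6,0,0,0,0,0],
    [0.6,0,0,0,0,0],
    [0.5,0,0,0,0,0],
    [0.4,0,0,0,0,0],
    [0.22,0,0,0,0,0],
    [0,0,0,0,0,0],
  ],
)

```text
t: 2.65
eef_pos: [0.457, -0.3036, 0.1022]
tool_rot: [-0.03, -0.706, -0.03, 0.707]
contact_force: [0.3, 1.2, -0.1]
gripper_width: 1.001
```

Emit:
step_arm(
  plan=[
    [0,0,0,0,0,0],
    [0,0,0,0,0,0],
  ],
)

```text
t: 2.9
eef_pos: [0.4576, -0.3039, 0.1032]
tool_rot: [0.03, 0.707, 0.03, -0.706]
contact_force: [0.5, 0.3, 0.3]
gripper_width: 0.999
```

Run:
```python
from h import *
for i in range(3):
    o=bot.get_obs(); p,d=bot.read_camera('wrist' if i else 'side'); print(o['t'],np.round(o['eef_pos'],4),o['contact_force'],o['gripper_width'])
    cv2.imwrite(f'pics/g{i}.png',p[:,:,::-1])
```

```text
2.9 [ 0.4576 -0.3039  0.1032] [0.47397352 0.27195288 0.34504514] 0.9993658683361991
2.95 [ 0.4575 -0.3038  0.1031] [-0.20495257 -0.15171193  0.51165917] 0.9986599337298109
3.0 [ 0.4574 -0.3038  0.103 ] [ 0.20553579 -0.6972547   0.68781959] 0.9988048449983333
```

View pics/g2.png

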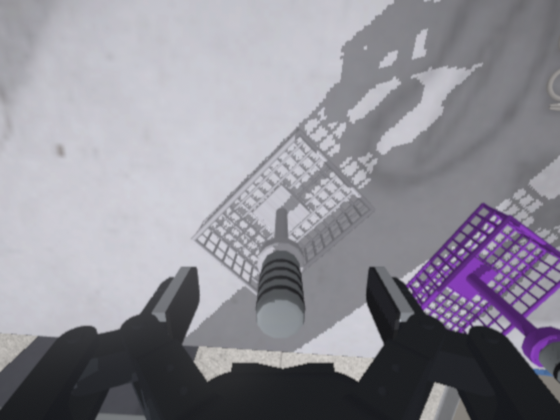

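Emit:
step_arm(
  plan=[
    [0,0,0,0,0,0],
    [0,0,0,0,0,0],
    [0,0,0,0,0,0],
    [0,0,0,0,0,0],
    [0,0,0,0,0,0],
    [0,0,0,0,0,0],
  ],
  fingers=1,
  force=60,
)

```text
t: 3.8
eef_pos: [0.4571, -0.3033, 0.1025]
tool_rot: [-0.03, -0.706, -0.03, 0.707]
contact_force: [-0.1, 2.1, 1.8]
gripper_width: 0.238
```

Emit:
step_arm(
  plan=[
    [-0.1,0,0,0,0,0],
    [-0.2,0,0,0,0,0],
    [-0.3,0,0,0,0,0],
    [-0.3,0,0,0,0,0],
    [0,0,0,0,0,0],
    [0,0,0,0,0,0],
  ],
)

```text
t: 4.55
eef_pos: [0.457, -0.3036, 0.1385]
tool_rot: [-0.03, -0.706, -0.03, 0.706]
contact_force: [0.1, 0.1, -4.6]
gripper_width: 0.243
```

Run:
```python
from h import *
for i in range(4):
    o=bot.get_obs(); p,d=bot.read_camera(['wrist','side','top','wrist'][i]); print(o['t'],np.round(o['eef_pos'],4),o['contact_force'],o['torque'],o['gripper_width'])
    cv2.imwrite(f'pics/l{i}.png',p[:,:,::-1])
    if i==2: np.save('pics/l2_d.npy',d)
```

```text
4.55 [ 0.457  -0.3036  0.1385] [ 0.14493286  0.06718543 -4.57627509] [ 0.01928497 -0.03809905  0.01343086] 0.2434548220984605
4.6 [ 0.4568 -0.3035  0.1382] [-0.03839067 -0.56052665 -3.38022626] [0.03112312 0.06800358 0.01179042] 0.24363034310970438
4.65 [ 0.4568 -0.3035  0.1381] [-0.45701465  0.60553423 -4.53243155] [-0.01246007 -0.00574283  0.00528061] 0.2441361793708342
4.7 [ 0.4568 -0.3035  0.138 ] [ 0.09388676  0.16457938 -4.17645372] [-0.02572935 -0.00843607 -0.01512388] 0.24077602798834302
```

View pics/l1.png

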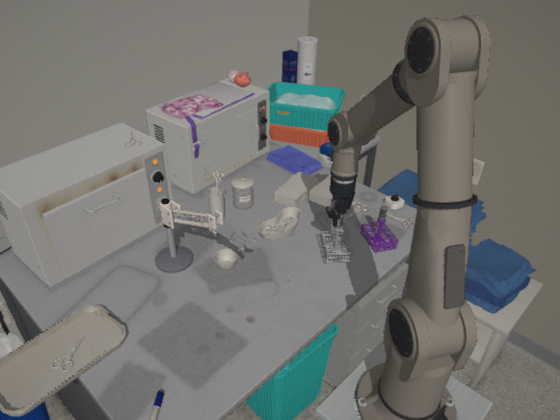

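View pics/l0.png

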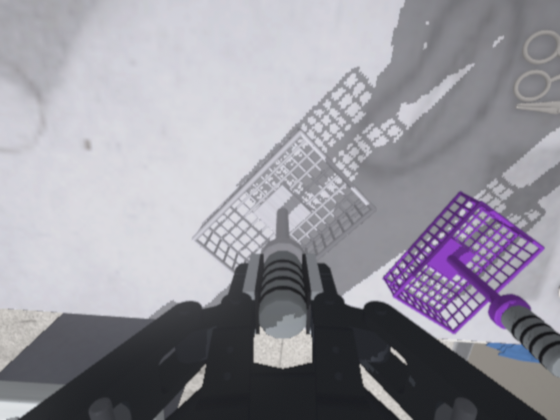

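Emit:
step_arm(
  plan=[
    [-0.4,0,0,0,0,0],
    [-0.8,0,0,0,0,0],
    [-0.9,-0.2,0,0,0,0],
    [-0.9,-0.5,0,0,0,0],
    [-0.6,-0.8,-0.1,0,0,0],
    [-0.35,-0.9,-0.1,0,0,0],
    [0,-0.9,-0.1,0,0,0],
    [0,-0.9,-0.1,0,0,0],
  ],
)

```text
t: 5.75
eef_pos: [0.4588, -0.1337, 0.2979]
tool_rot: [0.03, 0.707, 0.03, -0.706]
contact_force: [0.1, -0.2, -4.6]
gripper_width: 0.244
```

Emit:
step_arm(
  plan=[
    [0,-0.9,-0.1,0,0,0],
    [0,-0.9,-0.1,0,0,0],
    [0,-0.8,-0.05,0,0,0],
    [0,-0.6,0,0,0,0],
    [0,0,0,0,0,0],
    [0,0,0,0,0,0],
  ],
)

```text
t: 6.5
eef_pos: [0.458, -0.0073, 0.2971]
tool_rot: [0.03, 0.707, 0.029, -0.706]
contact_force: [0.0, -1.0, -4.0]
gripper_width: 0.242
```

Run:
```python
from h import *
import pickle
o=bot.get_obs(); p,d=bot.read_camera('wrist'); print(o['t'],np.round(o['eef_pos'],4),o['contact_force'],o['gripper_width'])
cv2.imwrite('pics/a0.png',p[:,:,::-1]);np.save('pics/a0_d.npy',d);pickle.dump(o,open('pics/a0.pkl','wb'))
p,d=bot.read_camera('top');cv2.imwrite('pics/a1.png',p[:,:,::-1]);np.save('pics/a1_d.npy',d)
cv2.imwrite('pics/a1c.png',cv2.resize(p[150:290,160:300,::-1],None,fx=4,fy=4,interpolation=cv2.INTER_CUBIC))
```

```text
6.5 [ 0.458  -0.0073  0.2971] [ 0.04525203 -1.02072895 -4.02939178] 0.24226706553208
```

View pics/a0.png

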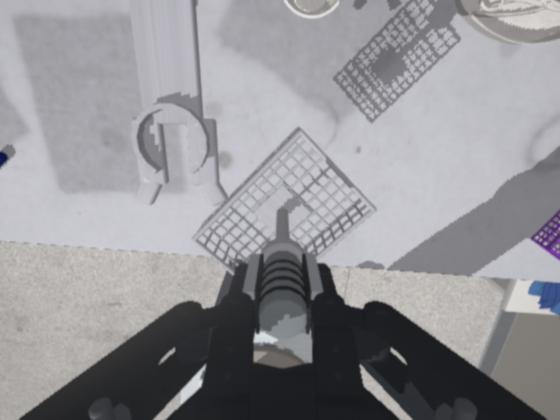

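View pics/a1c.png

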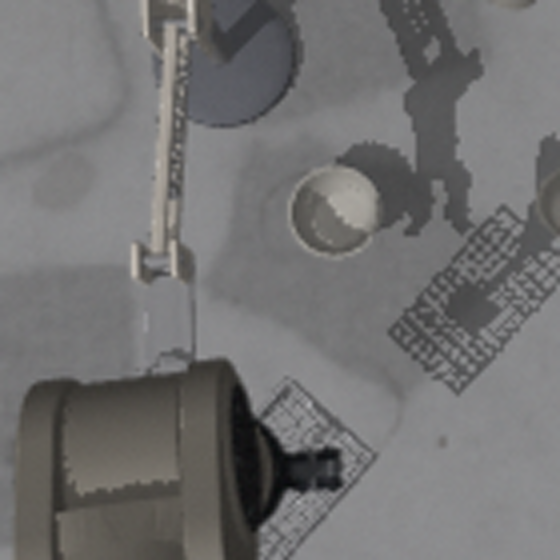

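Run:
```python
import cv2
p=cv2.imread('pics/a0.png'); cv2.imwrite('pics/a0c.png',cv2.resize(p[80:220,115:245],None,fx=5,fy=5,interpolation=cv2.INTER_CUBIC))
from h import *
import pickle
o=pickle.load(open('pics/a0.pkl','rb'));d=np.load('pics/a0_d.npy');c=cam('wrist',o)
v,u=np.mgrid[0:215,120:235]
pts=np.array([atd(c,x,y,d[y,x]) for x,y in zip(u.ravel(),v.ravel())])
k=(pts[:,2]>.24)&(pts[:,2]<.29)
h=np.histogram(pts[k][:,2],bins=np.arange(.24,.29,.002));print([(round(b,3),n) for n,b in zip(*h)])
# width of plate as function of x -> heading
kp=(pts[:,2]>.25)&(pts[:,2]<.275); q=pts[kp]
for x in np.arange(.47,.60,.006):
    s=q[abs(q[:,0]-x)<.003]
    if len(s)>5: print(round(x,3),s[:,1].min().round(4),s[:,1].max().round(4),((s[:,1].min()+s[:,1].max())/2).round(4))
```

```text
[(np.float64(0.24), np.int64(0)), (np.float64(0.242), np.int64(0)), (np.float64(0.244), np.int64(0)), (np.float64(0.246), np.int64(3)), (np.float64(0.248), np.int64(6)), (np.float64(0.25), np.int64(4)), (np.float64(0.252), np.int64(0)), (np.float64(0.254), np.int64(3)), (np.float64(0.256), np.int64(161)), (np.float64(0.258), np.int64(443)), (np.float64(0.26), np.int64(6730)), (np.float64(0.262), np.int64(3624)), (np.float64(0.264), np.int64(167)), (np.float64(0.266), np.int64(164)), (np.float64(0.268), np.int64(795)), (np.float64(0.27), np.int64(356)), (np.float64(0.272), np.int64(0)), (np.float64(0.274), np.int64(0)), (np.float64(0.276), np.int64(0)), (np.float64(0.278), np.int64(0)), (np.float64(0.28), np.int64(0)), (np.float64(0.282), np.int64(0)), (np.float64(0.284), np.int64(0)), (np.float64(0.286), np.int64(0))]
0.476 0.0762 0.0844 0.0803
0.482 0.0295 0.0877 0.0586
0.488 0.0299 0.0855 0.0577
0.494 0.0331 0.084 0.0585
0.5 0.0352 0.084 0.0596
0.506 0.0355 0.0843 0.0599
0.512 0.0361 0.0821 0.0591
0.518 0.0364 0.0825 0.0594
0.524 0.0368 0.0861 0.0614
0.53 0.0371 0.0855 0.0613
0.536 0.0449 0.0795 0.0622
0.542 0.0455 0.0794 0.0625
0.548 0.0457 0.0801 0.0629
0.554 0.0463 0.0802 0.0633
0.56 0.0468 0.0811 0.0639
0.566 0.047 0.0811 0.0641
0.572 0.0475 0.0813 0.0644
0.578 0.0478 0.0821 0.065
0.584 0.0482 0.0826 0.0654
0.59 0.0486 0.0821 0.0654
```

View pics/a0c.png

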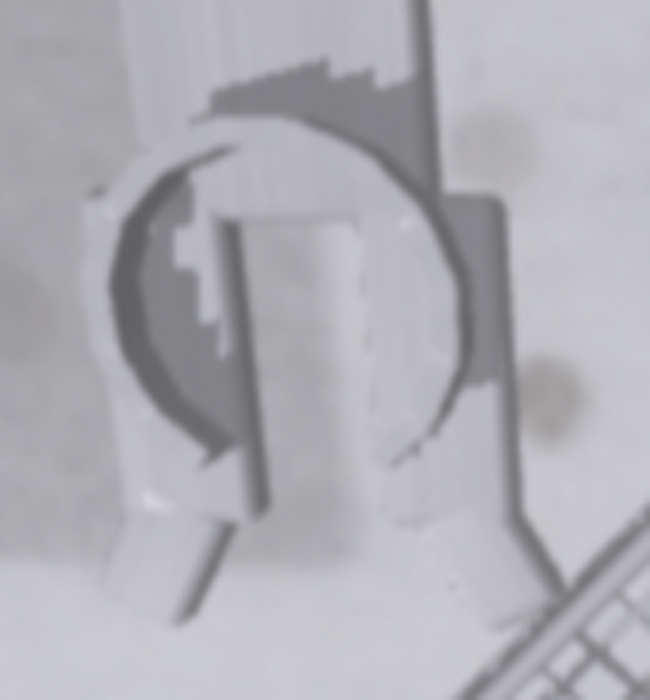

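Run:
```python
from h import *
import pickle
from scipy.optimize import least_squares
o=pickle.load(open('pics/a0.pkl','rb'));d=np.load('pics/a0_d.npy');c=cam('wrist',o)
v,u=np.mgrid[95:190,125:215]
pts=np.array([atd(c,x,y,d[y,x]) for x,y in zip(u.ravel(),v.ravel())])
q=pts[(pts[:,2]>.2665)&(pts[:,2]<.273)]
r=least_squares(lambda s:np.hypot(q[:,0]-s[0],q[:,1]-s[1])-s[2],[.514,.058,.02],loss='soft_l1',f_scale=.001);print('ring',len(q),r.x,q[:,2].mean(), q.min(0),q.max(0))
K=np.polyfit([.542,.548,.554,.56,.566,.572,.578,.584],[.0625,.0629,.0633,.0639,.0641,.0644,.065,.0654],1);print('yaw',np.degrees(np.arctan(K[0])),np.polyval(K,r.x[0]))
# slot edges on plate plane from zoom picture
P=lambda x,y:onz(c,115+x/5,80+y/5,.261)
for a in [(215,218),(358,218),(240,515),(365,320),(392,520)]: print(a,P(*a).round(4))
M=RR(o['tool_rot']).as_matrix();print(np.round(M,4))
# handle axis vs TCP: handle top in this image
v,u=np.mgrid[240:345,255:310]
pt=np.array([atd(c,x,y,d[y,x]) for x,y in zip(u.ravel(),v.ravel())]); tl=(pt-o['eef_pos'])@M
s=tl[(tl[:,0]>-.044)&(tl[:,0]<-.034)];print('handle top tool',len(s),s.mean(0),s.min(0),s.max(0))
for lo,hi in [(-.005,.003),(.003,.012)]:
  s=tl[(tl[:,0]>lo)&(tl[:,0]<hi)];print(lo,len(s),s.min(0) if len(s) else '',s.max(0) if len(s) else '')
```

```text
ring 1278 [0.51846184 0.06077446 0.01955328] 0.26940355015391027 [0.49932938 0.03991553 0.26651556] [0.53941602 0.08282495 0.2719236 ]
yaw 3.8932928401025477 0.06090643096019514
(215, 218) [0.5276 0.0704 0.261 ]
(358, 218) [0.529  0.0537 0.261 ]
(240, 515) [0.4919 0.0691 0.261 ]
(365, 320) [0.5173 0.0531 0.261 ]
(392, 520) [0.4929 0.0502 0.261 ]
[[ 7.000e-04  8.410e-02 -9.965e-01]
 [-7.000e-04 -9.965e-01 -8.410e-02]
 [-1.000e+00  8.000e-04 -7.000e-04]]
handle top tool 2182 [-0.03871473  0.00092936 -0.00124845] [-0.04172254 -0.01099167 -0.01279582] [-0.03403528  0.01293167  0.01097119]
-0.005 287 [-0.00499528 -0.01324767 -0.01216129] [ 0.00298384  0.01508068 -0.00151945]
0.003 505 [ 0.00300573 -0.01135218 -0.01308522] [ 0.0119711   0.01317798 -0.00015374]
```

Emit:
step_arm(
  plan=[
    [-0.05,-0.4,-0.03,0,0,0],
    [0,-0.5,-0.04,0,0,0],
    [0,-0.5,-0.04,0,0,0],
    [0,-0.22,-0.03,0,0,0],
    [0,0,0,0,0,0],
    [0,0,0,0,0,0],
  ],
)

```text
t: 7.35
eef_pos: [0.4581, 0.0577, 0.2984]
tool_rot: [-0.03, -0.706, -0.029, 0.707]
contact_force: [-0.1, -0.8, -4.6]
gripper_width: 0.241
```

```bash
cat > look.py <<'E'
from h import *
import pickle,sys
from scipy.optimize import least_squares
n=sys.argv[1]; z0=float(sys.argv[2]) if len(sys.argv)>2 else .261
o=bot.get_obs(); p,d=bot.read_camera('wrist'); print(o['t'],np.round(o['eef_pos'],4),np.round(o['contact_force'],2),o['gripper_width'])
cv2.imwrite(f'pics/{n}.png',p[:,:,::-1]);np.save(f'pics/{n}_d.npy',d);pickle.dump(o,open(f'pics/{n}.pkl','wb'))
c=cam('wrist',o)
v,u=np.mgrid[60:260,200:370]
pts=np.array([atd(c,x,y,d[y,x]) for x,y in zip(u.ravel(),v.ravel())])
q=pts[(pts[:,2]>z0+.0055)&(pts[:,2]<z0+.011)&(pts[:,0]>.49)&(pts[:,0]<.56)&(abs(pts[:,1]-.061)<.03)]
if len(q)>50:
  r=least_squares(lambda s:np.hypot(q[:,0]-s[0],q[:,1]-s[1])-s[2],[.518,.061,.02],loss='soft_l1',f_scale=.001);print('ring',len(q),r.x,q[:,2].mean())
M=RR(o['tool_rot']).as_matrix()
v,u=np.mgrid[240:345,255:310]
pt=np.array([atd(c,x,y,d[y,x]) for x,y in zip(u.ravel(),v.ravel())]); tl=(pt-o['eef_pos'])@M
s=tl[(tl[:,0]>-.044)&(tl[:,0]<-.034)];print('handle top tool',len(s),s.mean(0)); print('stem',o['eef_pos']+M@s.mean(0))
E
python3 look.py b0
```

```text
7.35 [0.4581 0.0577 0.2984] [-0.05 -0.77 -4.6 ] 0.2414515845263181
ring 1031 [0.5184961  0.06123715 0.01953248] 0.26958299846389355
handle top tool 2195 [-0.03870393  0.00095558 -0.00131251]
stem [0.45949384 0.05689649 0.33713537]
```

View pics/b0.png

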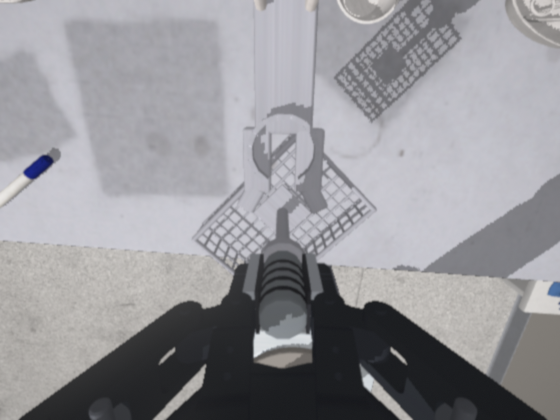

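Emit:
step_arm(
  plan=[
    [0,0.02,-0.2,0,0,0],
    [0,0,-0.25,0,0,0],
    [0,0,-0.25,0,0,0],
    [0,0,-0.2,0,0,0],
    [0,0,0,0,0,0],
  ],
)

```text
t: 8.02
eef_pos: [0.4946, 0.0609, 0.2983]
tool_rot: [-0.03, -0.706, -0.03, 0.707]
contact_force: [-0.9, 0.2, -4.8]
gripper_width: 0.241
```

```bash
python3 look.py b1
```

```text
8.025 [0.4946 0.0609 0.2983] [-0.9   0.17 -4.77] 0.24072013759924707
ring 914 [0.51878898 0.06127795 0.01956688] 0.26945490312292747
handle top tool 2194 [-0.03867633  0.00093515 -0.0012796 ]
stem [0.49597388 0.06008745 0.33700928]
```

View pics/b1.png

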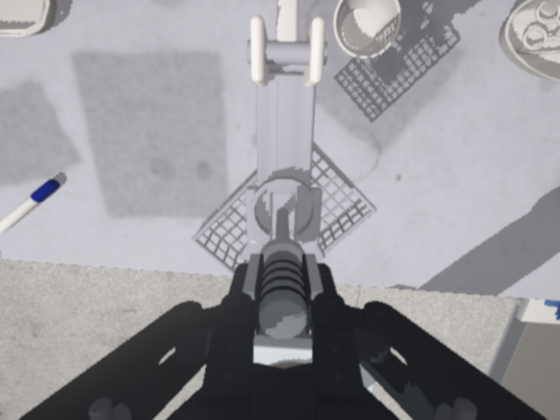

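Emit:
step_arm(
  plan=[
    [0,0.02,-0.2,0,0,0],
    [0,0,-0.22,0,0,0],
    [0,0,-0.15,0,0,0],
    [0,0,0,0,0,0],
    [0,0,0,0,0,0],
  ],
)

```text
t: 8.7
eef_pos: [0.5166, 0.0619, 0.2984]
tool_rot: [-0.03, -0.706, -0.03, 0.707]
contact_force: [0.3, 0.0, -3.7]
gripper_width: 0.239
```

```bash
python3 look.py b2
cat > f.py <<'E'
from h import *
p,d=bot.read_camera('side'); o=bot.get_obs()
import sys
cv2.imwrite(f'pics/{sys.argv[1]}.png',cv2.resize(p[160:300,150:310,::-1],None,fx=4,fy=4,interpolation=cv2.INTER_CUBIC)); print(o['t'],o['eef_pos'],o['contact_force'])
E
python3 f.py b2s
```

```text
8.7 [0.5166 0.0619 0.2984] [ 0.31  0.04 -3.75] 0.23946767509659064
ring 653 [0.51902569 0.06125453 0.01948833] 0.26933573764108754
handle top tool 2191 [-0.03866173  0.00094816 -0.00126462]
stem [0.51796106 0.06110378 0.33705956]
8.8 [0.51655737 0.06191718 0.29847342] [-0.03276333  0.14832328 -4.7138708 ]
```

View pics/b2.png

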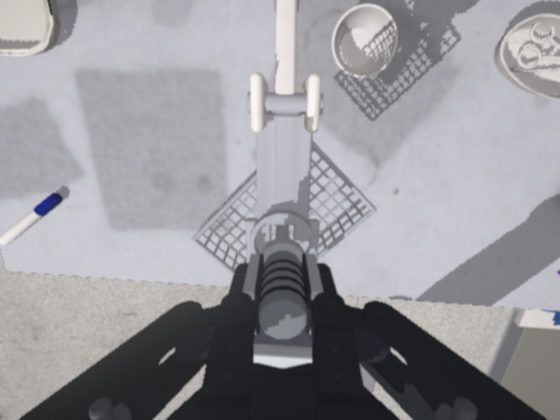

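View pics/b2s.png

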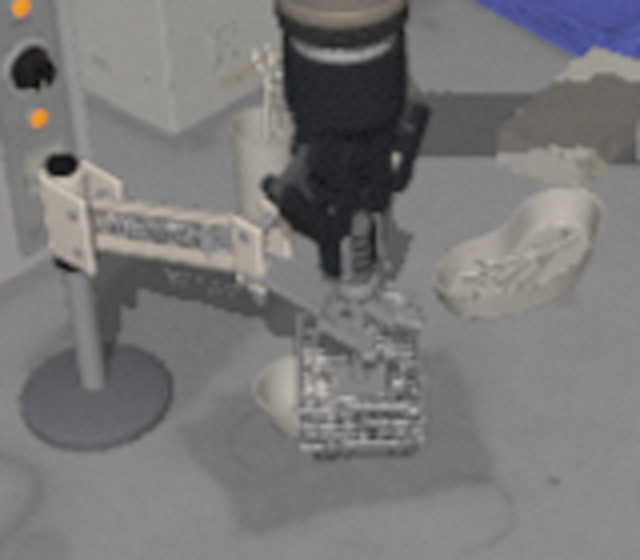

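Emit:
step_arm(
  plan=[
    [0.1,0,-0.02,0,0,0],
    [0.1,0,0,0,0,0],
    [0.1,0,0,0,0,0],
    [0.05,0,0,0,0,0],
    [0.05,0,0,0,0,0],
    [0,0,0,0,0,0],
  ],
)

```text
t: 9.55
eef_pos: [0.5175, 0.062, 0.2824]
tool_rot: [-0.03, -0.706, -0.03, 0.707]
contact_force: [-0.7, -0.3, -4.1]
gripper_width: 0.242
```

```bash
python3 look.py c0;python3 f.py c0s
```

```text
9.55 [0.5175 0.062  0.2824] [-0.71 -0.3  -4.08] 0.2420747375101955
ring 791 [0.51792799 0.06117013 0.01978571] 0.26932868077515737
handle top tool 2199 [-0.03865518  0.00093932 -0.00130542]
stem [0.51891524 0.06114669 0.32103717]
9.65 [0.51766664 0.06200063 0.28260202] [-0.47040977  0.45995159 -4.11426764]
```

View pics/c0s.png

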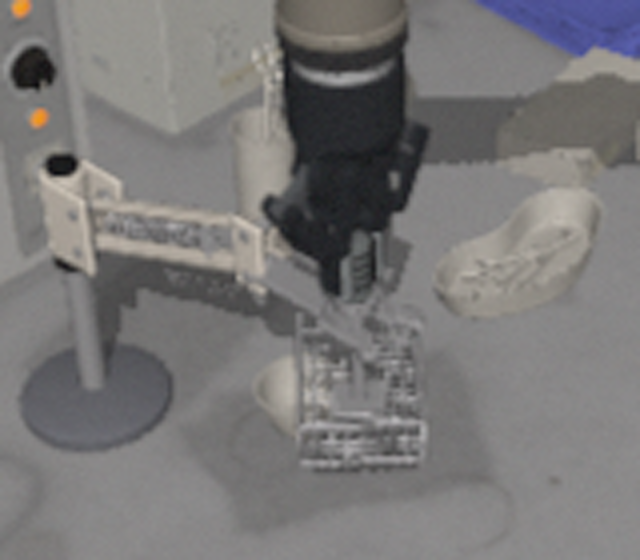

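View pics/c0.png

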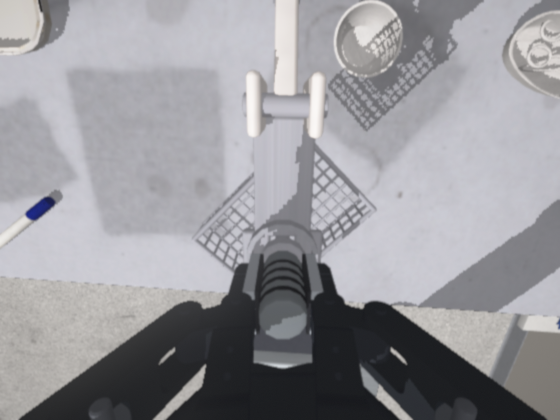

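Emit:
step_arm(
  plan=[
    [0.04,0,0,0,0,0],
    [0.04,0,0,0,0,0],
    [0.04,0,0,0,0,0],
    [0.04,0,0.01,0,0,0],
  ],
)

```text
t: 10.15
eef_pos: [0.5171, 0.062, 0.2761]
tool_rot: [-0.03, -0.706, -0.03, 0.707]
contact_force: [-2.1, 0.3, -2.5]
gripper_width: 0.245
```

```bash
python3 look.py c1
```

```text
10.15 [0.5171 0.062  0.2761] [-2.11  0.29 -2.47] 0.2445484995416368
ring 797 [0.49439633 0.05902691 0.03504494] 0.2679123608123409
handle top tool 2185 [-0.03868776  0.00096079 -0.00125483]
stem [0.5184444  0.0611064  0.31477201]
```

Emit:
step_arm(
  plan=[
    [0.05,0,0.03,0,0,0],
    [0.05,0,0.02,0,0,0],
    [0.05,0,0.02,0,0,0],
    [0.05,0,0.015,0,0,0],
  ],
)

```text
t: 10.7
eef_pos: [0.514, 0.0617, 0.2681]
tool_rot: [0.03, 0.707, 0.03, -0.706]
contact_force: [0.8, 0.9, -2.1]
gripper_width: 0.244
```

```bash
python3 look.py c2 .252; python3 f.py c2s
```

```text
10.7 [0.514  0.0617 0.2681] [ 0.81  0.92 -2.15] 0.24434439077858106
ring 949 [0.50692613 0.06032483 0.02320616] 0.2596079745582695
handle top tool 2194 [-0.03867664  0.00092034 -0.00131848]
stem [0.51532602 0.06090389 0.30676585]
10.8 [0.51368605 0.06165605 0.26786535] [ 0.60223879 -0.13480414 -1.76075386]
```

View pics/c2.png

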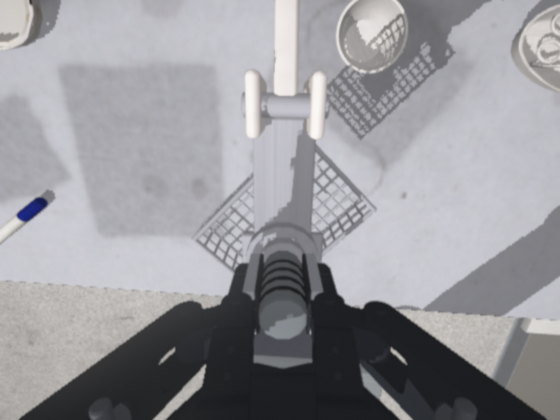

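View pics/c2s.png

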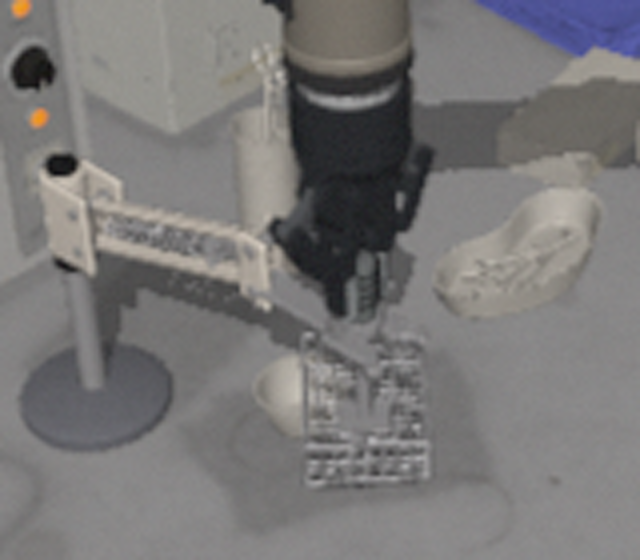

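Emit:
step_arm(
  plan=[
    [0.05,0,0.015,0,0,0],
    [0.05,0,0.015,0,0,0],
    [0.05,0,0.015,0,0,0],
    [0.05,0,0.014,0,0,0],
    [0.05,0,0.013,0,0,0],
  ],
)

```text
t: 11.42
eef_pos: [0.5109, 0.0614, 0.258]
tool_rot: [0.03, 0.707, 0.03, -0.706]
contact_force: [-0.7, 0.4, -2.2]
gripper_width: 0.239
```

```bash
cat > ff.py <<'E'
from h import *
F=[]
for i in range(6):
    o=bot.get_obs(); F.append(o['contact_force']); bot.read_camera('top')
F=np.array(F);print(o['t'],np.round(o['eef_pos'],4),F.mean(0).round(2),F.std(0).round(2))
E
python3 ff.py
```

```text
11.675 [0.5109 0.0615 0.2581] [ 0.15  0.02 -2.51] [0.55 0.37 0.28]
```

Emit:
step_arm(
  plan=[
    [0.05,0,0.013,0,0,0],
    [0.05,0,0.012,0,0,0],
    [0.05,0,0.012,0,0,0],
    [0.05,0,0.011,0,0,0],
    [0.05,0,0.01,0,0,0],
    [0.05,0,0.01,0,0,0],
    [0.05,0,0.01,0,0,0],
    [0.05,0,0.009,0,0,0],
  ],
)

```text
t: 12.72
eef_pos: [0.5075, 0.0611, 0.242]
tool_rot: [0.03, 0.707, 0.03, -0.706]
contact_force: [0.3, 1.2, -1.2]
gripper_width: 0.242
```

```bash
python3 ff.py; python3 look.py c3 .226; python3 f.py c3s
```

```text
12.975 [0.5075 0.0611 0.2422] [ 0.74  0.65 -0.96] [0.41 0.39 0.2 ]
13.025 [0.5075 0.0611 0.2422] [ 1.15  0.55 -1.26] 0.24518501837331363
ring 987 [0.50437775 0.06013241 0.02095371] 0.23370872427490916
handle top tool 2195 [-0.0386888   0.00096596 -0.00129592]
stem [0.50888741 0.06026965 0.28086225]
13.125 [0.50750198 0.06111192 0.24216749] [ 0.34506799  0.30164029 -0.70758888]
```

View pics/c3s.png

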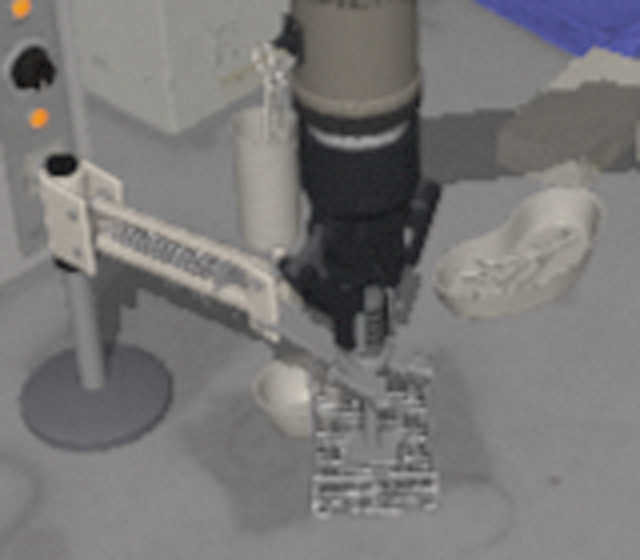

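View pics/c3.png

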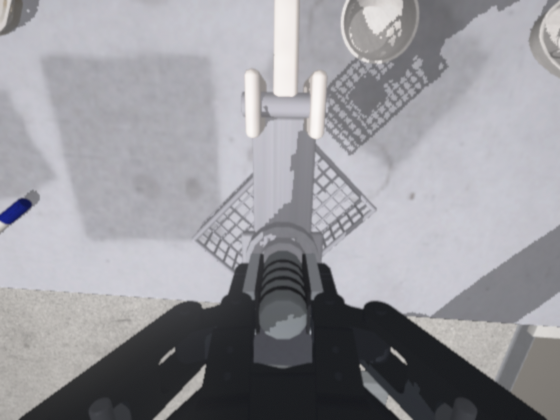

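Emit:
step_arm(
  plan=[
    [0.05,0,0.008,0,0,0],
    [0.05,0,0.008,0,0,0],
    [0.05,0,0.007,0,0,0],
    [0.05,0,0.007,0,0,0],
    [0.05,0,0.006,0,0,0],
  ],
)

```text
t: 13.75
eef_pos: [0.506, 0.061, 0.232]
tool_rot: [0.03, 0.706, 0.03, -0.706]
contact_force: [0.6, 0.5, -0.5]
gripper_width: 0.242
```

```bash
sed -i 's/range(6)/range(10)/' ff.py; python3 ff.py
```

```text
14.2 [0.5061 0.061  0.2322] [ 0.62  0.39 -0.86] [0.57 0.27 0.56]
```

Emit:
step_arm(
  plan=[
    [0.05,0,0.005,0,0,0],
    [0.05,0,0.005,0,0,0],
    [0.05,0,0.004,0,0,0],
    [0.05,0,0.004,0,0,0],
    [0,0,0,0,0,0],
  ],
)

```text
t: 14.88
eef_pos: [0.5053, 0.0609, 0.2239]
tool_rot: [-0.03, -0.706, -0.03, 0.707]
contact_force: [0.0, 0.0, -0.7]
gripper_width: 0.242
```

```bash
python3 ff.py
```

```text
15.325 [0.5053 0.0609 0.2241] [-0.01  0.39 -0.08] [0.49 0.61 0.52]
```

Emit:
step_arm(
  plan=[
    [0.05,0,0.003,0,0,0],
    [0.05,0,0.003,0,0,0],
    [0.04,0,0.002,0,0,0],
    [0,0,0,0,0,0],
    [0,0,0,0,0,0],
  ],
)

```text
t: 16.0
eef_pos: [0.5049, 0.0609, 0.2185]
tool_rot: [-0.03, -0.706, -0.03, 0.707]
contact_force: [-0.8, 0.2, -0.1]
gripper_width: 0.237
```

```bash
sed -i 's/range(10)/range(40)/' ff.py; python3 ff.py; python3 look.py c4 .206; python3 f.py c4s
```

```text
17.95 [0.505  0.0609 0.2185] [-0.84  0.28  0.19] [0.47 0.49 0.45]
18.0 [0.505  0.0609 0.2185] [-0.41  0.    1.25] 0.23948518954209727
ring 176 [356.95482358  24.57265198 357.2830223 ] 0.21340404990910508
handle top tool 2192 [-0.03870245  0.0009622  -0.00127425]
stem [0.50633067 0.06004848 0.25720255]
18.1 [0.50496852 0.06088493 0.21848412] [-1.38817455  0.03610023 -0.21709543]
```

View pics/c4.png

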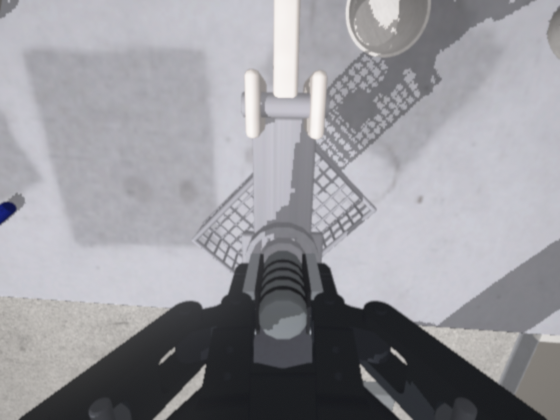

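View pics/c4s.png

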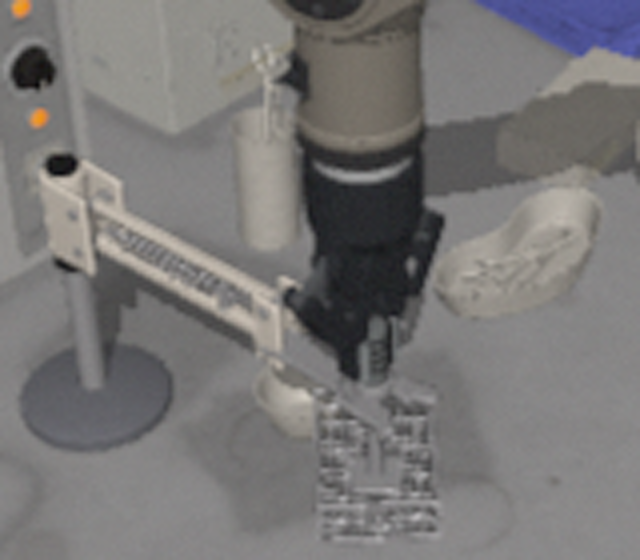

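Emit:
step_arm(
  plan=[
    [0,0,0.02,0,0,0],
    [0,0,0,0,0,0],
    [0,0,0,0,0,0],
  ],
  force=20,
)

```text
t: 18.48
eef_pos: [0.5048, 0.0609, 0.2188]
tool_rot: [0.03, 0.707, 0.03, -0.706]
contact_force: [2.4, -0.7, -0.8]
gripper_width: 0.24
```

```bash
python3 ff.py
```

```text
20.425 [0.5041 0.0608 0.2185] [2.75 0.25 0.16] [0.5  0.63 0.43]
```

Emit:
step_arm(
  plan=[
    [0,0,-0.015,0,0,0],
    [0,0,0,0,0,0],
    [0,0,0,0,0,0],
  ],
)

```text
t: 20.85
eef_pos: [0.5043, 0.0608, 0.2183]
tool_rot: [-0.03, -0.706, -0.03, 0.707]
contact_force: [0.1, 0.3, 0.1]
gripper_width: 0.243
```

```bash
sed -i 's/range(40)/range(20)/' ff.py; python3 ff.py
```

```text
21.8 [0.5045 0.0608 0.2184] [-1.42  0.12  0.32] [0.95 0.58 0.57]
```

Emit:
step_arm(
  plan=[
    [0,0,0,0,0,0],
    [0,0,0,0,0,0],
    [0,0,0,0,0,0],
    [0,0,0,0,0,0],
  ],
  fingers=0.4,
)

```text
t: 22.35
eef_pos: [0.5049, 0.0609, 0.2186]
tool_rot: [0.03, 0.707, 0.03, -0.706]
contact_force: [-0.0, 0.6, 0.0]
gripper_width: 0.301
```

```bash
python3 look.py d0 .205; python3 f.py d0s; python3 look.py d1 .205
```

```text
22.35 [0.5049 0.0609 0.2186] [-0.02  0.61  0.01] 0.3011552461217112
ring 777 [0.50793825 0.06045432 0.01810388] 0.21415835565052793
handle top tool 823 [-0.03980757  0.00109046 -0.00674811]
stem [0.5117516  0.06037404 0.25837423]
22.45 [0.50487818 0.06092313 0.21852899] [ 0.16443136 -0.28648365 -0.77948501]
22.45 [0.5049 0.0609 0.2185] [ 0.16 -0.29 -0.78] 0.2986200716334117
ring 789 [0.50855171 0.06059214 0.01766714] 0.21418608117896548
handle top tool 820 [-0.03982326  0.00103714 -0.0068348 ]
stem [0.51176831 0.06046703 0.25835361]
```

View pics/d1.png

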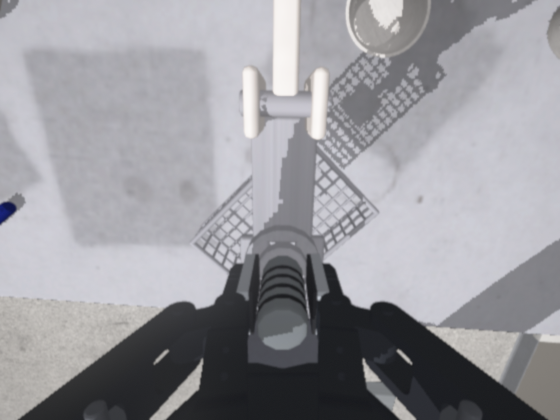

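Run:
```python
from h import *
import pickle
for n in ['c4','d0','d1']:
    o=pickle.load(open(f'pics/{n}.pkl','rb'));d=np.load(f'pics/{n}_d.npy');c=cam('wrist',o);M=RR(o['tool_rot']).as_matrix()
    v,u=np.mgrid[300:340,262:302]
    pt=np.array([atd(c,x,y,d[y,x]) for x,y in zip(u.ravel(),v.ravel())]); tl=(pt-o['eef_pos'])@M
    s=tl[(tl[:,0]>-.06)&(tl[:,0]<-.02)&(np.hypot(tl[:,1],tl[:,2])<.008)]
    print(n,len(s),np.median(s,0),s.min(0),s.max(0))
    v,u=np.mgrid[150:230,255:310]
    pt=np.array([atd(c,x,y,d[y,x]) for x,y in zip(u.ravel(),v.ravel())]); z=pt[:,2]; h=np.histogram(z[(z>.19)&(z<.23)],np.arange(.19,.23,.001)); i=h[0].argmax(); print('plate z',h[1][i],h[0][i])
```

```text
c4 922 [-0.03976043  0.00011607 -0.00043479] [-0.04183055 -0.00760928 -0.00795078] [-0.03771348  0.00777937  0.00781795]
plate z 0.201 2289
d0 909 [-0.04545907  0.00016563 -0.00095131] [-0.04703317 -0.00723424 -0.00791837] [-0.03788631  0.00790419  0.00567145]
plate z 0.20700000000000002 2532
d1 911 [-0.045452    0.00016574 -0.00100379] [-0.04701431 -0.00720801 -0.00794337] [-0.04327859  0.00791194  0.00599913]
plate z 0.20700000000000002 2547
```

View pics/d0s.png

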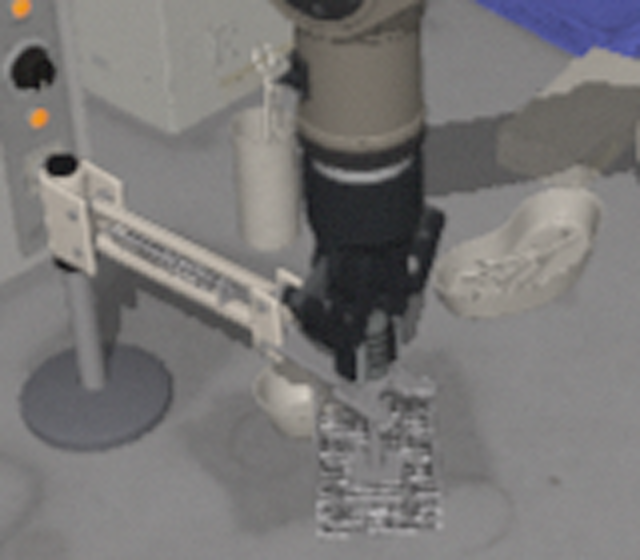

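Emit:
step_arm(
  plan=[
    [0,0,0,0,0,0],
    [0,0,0,0,0,0],
    [0,0,0,0,0,0],
    [0,0,0,0,0,0],
    [0,0,0,0,0,0],
    [0,0,0,0,0,0],
  ],
  fingers=-1,
)

```text
t: 23.25
eef_pos: [0.5048, 0.0609, 0.2185]
tool_rot: [0.03, 0.706, 0.03, -0.706]
contact_force: [0.1, -0.4, -0.6]
gripper_width: 0.996
```

```bash
python3 look.py e0 .207
```

```text
23.25 [0.5048 0.0609 0.2185] [ 0.09 -0.42 -0.63] 0.9957447065515175
ring 1044 [0.51898948 0.06135736 0.01002081] 0.21557914894854385
handle top tool 828 [-0.03990473  0.00100592 -0.00694276]
stem [0.51179937 0.06048769 0.2583939 ]
```

View pics/e0.png

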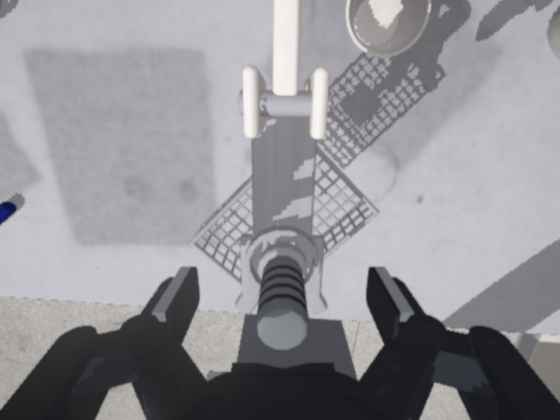

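Emit:
step_arm(
  plan=[
    [-0.2,0,0,0,0,0],
    [-0.4,0,0,0,0,0],
    [-0.6,0,0,0,0,0],
    [-0.8,0,0,0,0,0],
    [-0.8,0,0,0,0,0],
    [-0.6,0,0,0,0,0],
    [-0.2,0,0,0,0,0],
    [0,0,0,0,0,0],
  ],
)

```text
t: 24.3
eef_pos: [0.5048, 0.0609, 0.363]
tool_rot: [0.03, 0.707, 0.03, -0.706]
contact_force: [-0.3, 0.6, 0.2]
gripper_width: 1.0
```

```bash
python3 look.py h0 .207; python3 f.py h0s; python3 look.py h1 .207
python3 - <<'E'
from h import *
import pickle
for n in ['h0','h1']:
    o=pickle.load(open(f'pics/{n}.pkl','rb'));d=np.load(f'pics/{n}_d.npy');c=cam('wrist',o)
    v,u=np.mgrid[60:300,200:370]
    p=np.array([atd(c,x,y,d[y,x]) for x,y in zip(u.ravel(),v.ravel())]); near=np.hypot(p[:,0]-.506,p[:,1]-.061)<.03
    a=p[near&(p[:,2]>.255)&(p[:,2]<.275)]; print(n,'handle top',len(a),np.median(a,0))
    z=p[(p[:,2]>.19)&(p[:,2]<.23)][:,2]; h=np.histogram(z,np.arange(.19,.23,.001)); i=h[0].argmax(); print('plate z',h[1][i],h[0][i])
E
```

```text
24.3 [0.5048 0.0609 0.363 ] [-0.34  0.6   0.24] 1.0003297784415774
ring 456 [0.5055732  0.06020221 0.01872657] 0.21578299064204057
handle top tool 0 [nan nan nan]
stem [nan nan nan]
24.4 [0.50430791 0.06074892 0.36165395] [ 0.35210004 -0.19906147 -0.24596658]
24.4 [0.5043 0.0607 0.3617] [ 0.35 -0.2  -0.25] 1.002722409424801
ring 457 [0.5056433  0.06013098 0.01873695] 0.21585629595606148
handle top tool 0 [nan nan nan]
stem [nan nan nan]
h0 handle top 514 [0.50570991 0.05996503 0.26378945]
plate z 0.20700000000000002 1436
h1 handle top 519 [0.50568217 0.05990883 0.2638266 ]
plate z 0.20700000000000002 1462look.py:16: RuntimeWarning: Mean of empty slice.
  s=tl[(tl[:,0]>-.044)&(tl[:,0]<-.034)];print('handle top tool',len(s),s.mean(0)); print('stem',o['eef_pos']+M@s.mean(0))
  ret = um.true_divide(
look.py:16: RuntimeWarning: Mean of empty slice.
  s=tl[(tl[:,0]>-.044)&(tl[:,0]<-.034)];print('handle top tool',len(s),s.mean(0)); print('stem',o['eef_pos']+M@s.mean(0))
  ret = um.true_divide(
```

View pics/h1.png

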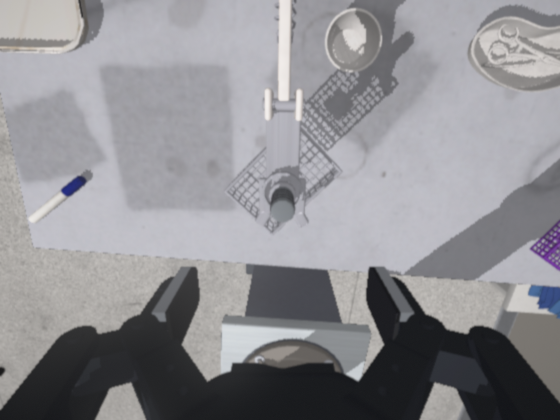

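View pics/h0s.png

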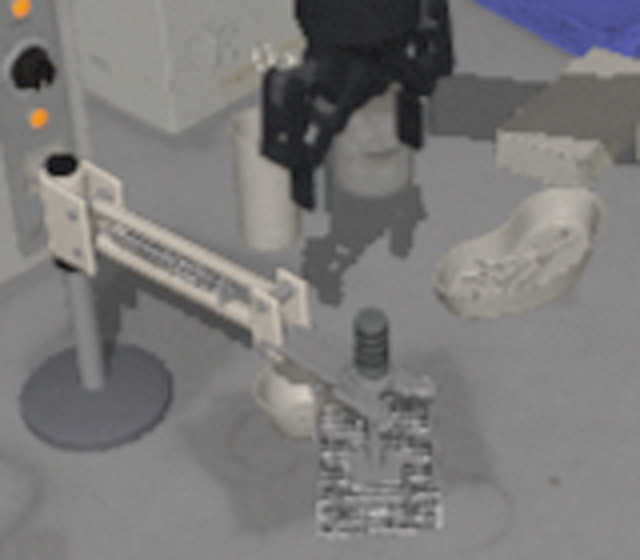

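```bash
python3 -c "
from station import bot
print(bot.hand_in())"
```

```text
the job is handed in; nothing more can be done
None
```

The steel basket now hangs in the fork with its collar in the cup, the swing arm carries its whole weight, and I handed the job in at about 24 s of the 64 s.

- **What I did:** I gripped the basket by its handle (weight about 4.5 N), slid the stem in along the slot and lowered the collar into the cup. I kept hold while the arm sank about 60 mm at roughly 1.6 cm/s, following its arc. I let go in two stages once the wrist force, averaged over many readings, matched the empty-hand value.
- **Last checks:**
  - The handle top stands 56 mm above the plate (57 mm expected), so the collar is seated.
  - The two last looks, 0.1 s apart, gave the same position.
  - The gripper is 145 mm higher and clear of everything, and the dish and the bowl look unmoved.
- **What disagreed:** On release the arm rose about 5.7 mm before coming to rest, so I let go slightly below the true balance point. That is an error of about 0.3 N, close to the noise of the force readings. I did not measure the speed of that rise. Sideways force at the grip varied by about 1 N just before release, and briefly reached 2.75 N during a small shift I then took back.

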